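Hold a carving board with the loaded weight

TASK

Push the red-edged carving board across the bench, without lifting it, until its long edge lies flush along the steel fence. Then stand the turned wooden weight upright on the red disc in the middle of the board to hold it there: both its ends look the same but lead is hidden in one of them, so feel in the grip which end is heavy and set it down on that end, as it will not stand on the other, and never let it tumble and lie on the board. Leave the other tools where they are, and the weight standing still and let go.

Things in the scene. Friction and masses are not known exactly. Their poses are not given: they have to be found in the camera images.
- fence: steel fence bar screwed to the bench, 24 mm (x) x 280 mm (y) x 30 mm high. Origin under its middle; x is square to the bar and points away from the robot, y along it. Its face towards the robot is at x = -12 mm.
- board: loose carving board, 120 mm (x) x 180 mm (y) x 18 mm thick, about 0.3 kg, red edge, golden top. Origin at the centre of its underside, z up. It starts 4 to 6 cm short of the fence and a little askew. Its 180 mm edge goes against the fence; flush, its origin is at x = -72 mm in the fence's frame.
- board_disc (a point): middle of the red disc, 80 mm across, painted in the middle of the board's top (18 mm above the bench)
- weight: turned beech weight like a short dumb-bell, 150 mm long, about 0.55 kg, lying on the bench. Origin at its middle (34 mm above the bench when lying), x along its length. Each end is a flattened ball: ellipsoid 68 mm across, 40 mm thick, centre 55 mm from the middle. Lead in one end (it differs from run to run; looks and axes do not tell) puts the centre of mass 38 mm from the middle.
- weight_waist (a point): middle of the weight's waist, where to grip it: a round bar 36 mm across with 70 mm between the end balls. Standing on the heavy end it is 75 mm above the support; it cannot stand on the light end. Let go on the heavy end leaning up to 30 degrees, it rocks upright in 2 to 3 s, the middle rolling 38 mm per 30 degrees of lean, away from the side it leans to.
- mallet: wooden carver's mallet lying on its side: square head 110 x 66 x 66 mm and a 28 mm round handle to 160 mm from the origin; origin under its middle, x from handle to head
- chisel_a: chisel with brown wooden handle and bright blade, 195 mm long, 24 mm high, lying flat; origin under its middle, x towards the blade
- chisel_b: the same chisel with a dark blade
- glue_jar: closed glue jar with red cap, 68 mm across, 80 mm high; origin under its middle
- punch_cup: blue steel cup, 72 mm across, 90 mm high, with punches standing in it to 175 mm; origin under its middle
- brush: brush about 200 mm long, lying flat behind the fence; origin under its middle

How it is judged:
By the outcome, as a careful person would: the job done as asked, in the order asked, and still so for the second after the job is handed in, with the robot touching nothing.
It also fails if it takes over 64 s, if anything falls off the work surface, if the arm or the gripper's body presses on something with over 40 N, if the wrist force passes 120 N, or if a joint passes its speed limit or range.

ROBOT

A 6-joint arm with a two-finger parallel gripper is mounted at the origin on the work surface. World frame = base frame: x ahead of the robot, y to its left, z up, the work surface at z = 0. Lengths are in mm, angles in rad, forces in N, time in s.
With the tool pointing down it reaches from about 350 to 775 mm from the base axis. Payload 7.3 kg.
Tool frame: the origin (TCP) lies on the mounting face of the last link; the fingertips stand 178 mm ahead of it and the grasp point (between the pads) lies 159 mm ahead of it; z points along the fingers, y is the line along which they close (so a half turn about z gives the same grasp; the last joint's range is limited). The gripper opens to 92 mm and grips with 3 to 60 N. Pads are 19 mm wide; open, the fingers measure 130 mm over their backs; the gripper's body (75 mm by 190 mm) begins 47 mm behind the grasp point.
Start: joints at [1.018, 0.342, 1.524, -0, 1.275, -0.146], TCP at [207.707, 482.167, 404.741] pointing down, gripper open.
Joint ranges: [-2.53, 2.53], [-0.77, 2.02], [0.04, 2.7], [-1, 4.14], [0.28, 2.66], [-3.11, 3.11]. Speed limits (rad/s): [2.57, 2.57, 3.14, 3.14, 3.14, 3.14].

INTERFACE

Orientations are given as [roll, pitch, yaw] about the fixed x, y, z axes, in that order (R = Rz(yaw) Ry(pitch) Rx(roll)).
In Python, from plant import bot gives the robot as it stands.
- The arm moves only by the shell command python3 shift.py 'ROWS'. ROWS is a JSON list of rows, 1 to 5 of them, each of 5 numbers: the finger opening in mm, then dx, dy, dz in mm, then a turn about the tool's z in rad; each row is the pose to reach, as a shift and turn from the pose commanded when the command began, along the tool's axes at that moment; what a row does not reach only later rows make up. A row lasts 1/8 s, in which the tool goes at most 62.5 mm and 0.188 rad, less where a joint would pass 70% of its speed; a pose out of reach is approached as far as the arm can. The fingers move at their own pace and stop on an object; the grip force is fixed at half the most. Time passes only in rows, so rows that do not move let the fingers close. It prints the time, the measured TCP pose, the force, the opening and the grip force at its end.
- bot.get_obs(): the state, without advancing time (a new reading comes with each control period).
- bot.capture(name): name is "scene" or "top"; returns a dict with "color" (480x640x3 uint8, red, green, blue), "K" (3x3 intrinsics, pixels), "k1" (the pictures are not rectified: a ray, as slopes to the right and down, at radius r is drawn at 1 + k1 r^2 times it, then the intrinsics apply), "R" (3x3) and "t" (3): a world point X has camera coordinates R X + t. Camera axes: x right, y down, z forward; pixel columns grow to the right and rows downward; lengths in mm; the calibration is good to about 2 mm. A picture is of the moment at which its call begins. There is no depth.
- bot.close_job(): hands the job in; it is judged then, once.
The state is a dict: "time": time; "joint_positions": joint angles; "dq": joint speeds; "tau": joint torques, N m; "tool_pos": TCP position; "tcp_rot": TCP orientation; "contact_force": force on the tool from outside, world axes, zero at the start; "moment": the same for the moment, N m; "grip_width": finger opening in mm; "finger_force": force on a finger pad.
Only numpy, scipy, OpenCV 4.12 (cv2) and the standard library are available. Lean on these libraries where they do the work, as an engineer would, in place of code of your own. Each camera call takes 0.05 s, during which the arm holds its last target. There are 200 camera calls.

## Working session

There is one attempt and no reset: what is moved stays moved. The work goes in short steps, Python scripts to look and compute and a shell command to move; the robot and the scene stay as the last step left them, time stands still between calls to the robot, and variables do not carry over. Pictures are saved under pics/ and viewed, at most 10 in all, crops included, and the job is handed in when it is done.

```bash
ls; mkdir -p pics; cat > h.py <<'E'
import numpy as np, cv2
from plant import bot
def ray(c,uv):
    uv=np.asarray(uv,float).reshape(-1,2)
    K=c["K"]; d=np.c_[(uv[:,0]-K[0,2])/K[0,0],(uv[:,1]-K[1,2])/K[1,1]]
    s=d.copy()
    for _ in range(20): s=d/(1+c["k1"]*(s**2).sum(1,keepdims=True))
    R=np.array(c["R"]);t=np.array(c["t"])
    return -R.T@t, np.c_[s,np.ones(len(s))]@R
def onz(c,uv,z):
    o,d=ray(c,uv); return o+d*((z-o[2])/d[:,2])[:,None]
def proj(c,X):
    p=np.asarray(X,float).reshape(-1,3)@np.array(c["R"]).T+np.array(c["t"])
    s=p[:,:2]/p[:,2:]; s=s*(1+c["k1"]*(s**2).sum(1,keepdims=True)); K=c["K"]
    return np.c_[s[:,0]*K[0,0]+K[0,2],s[:,1]*K[1,1]+K[1,2]]
def snap(n,f):
    c=bot.capture(n); cv2.imwrite("pics/"+f,c["color"][:,:,::-1]); return c
E
python3 - <<'E'
from h import *
for n in("top","scene"):
    c=snap(n,n+"0.png"); print(n,c["K"],c["k1"],ray(c,[320,240]))
print(bot.get_obs())
E
```

```text
pics
plant.py
shift.py
top [[440.59966085   0.         320.92481983]
 [  0.         440.59966085 243.33305098]
 [  0.           0.           1.        ]] 0.018971253332519436 (array([ 547.27240503,  -57.06503742, 1349.71648495]), array([[ 0.08137936, -0.00819409, -0.99668043]]))
scene [[434.64911319   0.         316.70527938]
 [  0.         434.64911319 237.84927199]
 [  0.           0.           1.        ]] -0.09858087306570429 (array([1391.61814878, -434.64188998,  678.8367629 ]), array([[-0.72225668,  0.36628797, -0.58673704]]))
{'time': 0.1, 'joint_positions': array([ 1.01798706e+00,  3.42630343e-01,  1.52491807e+00,  1.56171141e-05,
        1.27538468e+00, -1.45975296e-01]), 'dq': array([-1.56235887e-04, -2.11476078e-03, -1.21121118e-03, -3.47589769e-04,
       -2.65350408e-05,  1.39201771e-03]), 'tau': array([ 1.63147000e-03, -4.32004058e+01, -2.44696552e+01,  7.18649849e-02,
        5.26074821e-02, -5.79013181e-05]), 'tool_pos': array([207.64607021, 482.05949143, 404.12727277]), 'tcp_rot': array([-3.14026865e+00, -2.09751930e-04,  2.73475399e+00]), 'contact_force': array([-0.00428419, -0.52074311, -0.11877441]), 'moment': array([-0.01914357, -0.01477414, -0.01732781]), 'finger_force': 0.0, 'grip_width': 91.64890912122374}
```

View pics/top0.png

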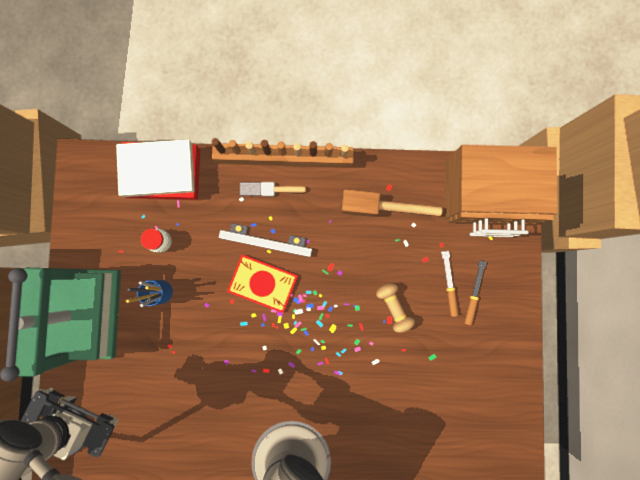

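View pics/scene0.png

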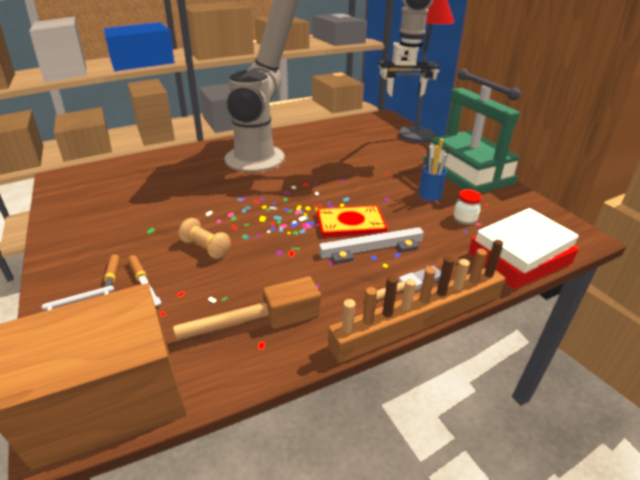

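The top view shows the fence from (220,234) to (312,254), the board at (264,283) with its disc at (262,283), the weight from (386,293) to (405,324), the jar at (155,239) and the cup at (152,293). The scene view shows the same layout. The weight is clear of everything else.

```bash
cat > m.py <<'E'
from h import *
def comp(m,uv):
    n,l,s,ce=cv2.connectedComponentsWithStats(m.astype(np.uint8),connectivity=8)
    i=min(range(1,n),key=lambda i:np.hypot(*(ce[i]-uv))+(1e4 if s[i,4]<60 else 0)); return (l==i).astype(np.uint8)
def rect(c,m,z):
    ct=max(cv2.findContours(m,0,cv2.CHAIN_APPROX_NONE)[0],key=cv2.contourArea).reshape(-1,2)
    r=cv2.minAreaRect(onz(c,ct,z)[:,:2].astype(np.float32)); b=cv2.boxPoints(r)
    e=[b[1]-b[0],b[2]-b[1]]; L=max(e,key=np.linalg.norm)
    return np.round(r[0],1),np.round(sorted(np.linalg.norm(v) for v in e),1),round(np.degrees(np.arctan2(L[1],L[0]))%180,2)
def masks(c):
    h,s,v=cv2.split(cv2.cvtColor(c["color"],cv2.COLOR_RGB2HSV))
    return dict(white=(s<60)&(v>150),yel=(h>18)&(h<35)&(s>90)&(v>180),red=((h<6)|(h>174))&(s>190)&(v>150),tan=(h>11)&(h<25)&(s>60)&(s<190)&(v>140))
E
python3 - <<'E'
from m import *
P=dict(top=dict(fence=(266,244),board=(264,283),disc=(262,283),weight=(396,308)),scene=dict(fence=(372,243),board=(350,220),disc=(352,218),weight=(205,238)))
for n in P:
    c=bot.capture(n); M=masks(c)
    f=comp(M["white"],P[n]["fence"]); print(n,"fence",rect(c,f,30),f.sum())
    h,s,v=cv2.split(cv2.cvtColor(c["color"],cv2.COLOR_RGB2HSV))
    by=comp(((h<38)|(h>174))&(s>150)&(v>170),P[n]["board"]); print("board",rect(c,by,18),by.sum())
    d=comp(M["red"],P[n]["disc"]); ct=max(cv2.findContours(d,0,1)[0],key=cv2.contourArea); print("disc",rect(c,d,18),d.sum(),onz(c,cv2.fitEllipse(ct)[0],18).round(1))
    w=comp(M["tan"],P[n]["weight"]); print("weight",rect(c,w,34),w.sum())
    o=c["color"].copy()
    for m,k in((f,(0,255,0)),(by,(0,0,255)),(d,(255,255,255)),(w,(255,0,255))): cv2.drawContours(o,cv2.findContours(m,0,1)[0],-1,k,1)
    x=(210,215) if n=="top" else (160,170)
    cv2.imwrite(f"pics/{n}1.png",cv2.resize(o[x[1]:x[1]+130,x[0]:x[0]+270],None,fx=2.9,fy=2.9,interpolation=0)[:,:,::-1])
a=cv2.imread("pics/top1.png");b=cv2.imread("pics/scene1.png");cv2.imwrite("pics/both1.png",cv2.resize(np.vstack([a,b]),(620,600)))
E
```

```text
top fence (array([642. ,  96.8]), array([ 26. , 280.3], dtype=float32), np.float32(79.88)) 800
board (array([520.2, 102.6]), array([78. , 80.8], dtype=float32), np.float32(2.02)) 596
disc (array([521.1, 102.2]), array([121.8, 182.4], dtype=float32), np.float32(70.61)) 344 [[521.2 102.8  18. ]]
weight (array([ 459.9, -293.1]), array([ 68.1, 156. ], dtype=float32), np.float32(27.85)) 794
scene fence (array([645. ,  94.2]), array([ 32.8, 280.9], dtype=float32), np.float32(79.68)) 794
board (array([510.1, 103.9]), array([155.9, 191.2], dtype=float32), np.float32(70.38)) 1802
disc (array([518.8, 103.8]), array([56.5, 67.4], dtype=float32), np.float32(64.63)) 233 [[520.3 102.5  18. ]]
weight (array([ 449.3, -295. ]), array([ 98.7, 208. ], dtype=float32), np.float32(22.15)) 1182
```

View pics/both1.png

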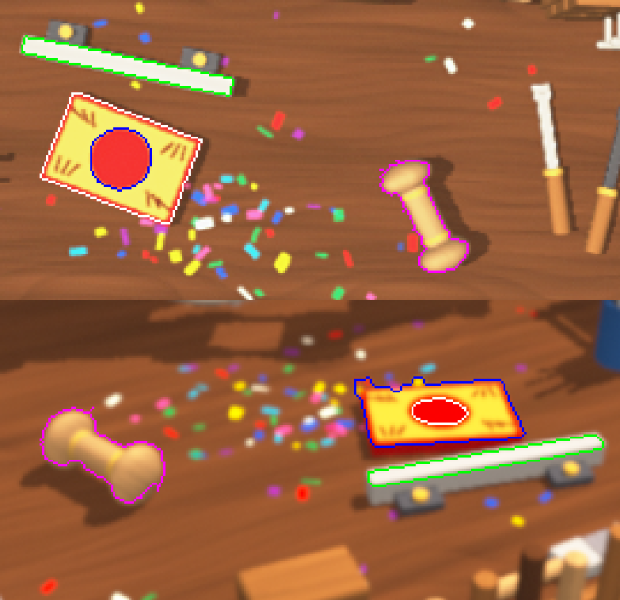

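```bash
cat > go.py <<'E'
# prints the shift in tool axes to reach targets "x y z yawdeg"; uses measured pose
import sys
from h import *
from scipy.spatial.transform import Rotation as Ro
o=bot.get_obs(); R=Ro.from_euler("xyz",o["tcp_rot"]).as_matrix()
yaw=o["tcp_rot"][2]
for a in sys.argv[1:]:
    v=np.array(a.split(),float); d=R.T@(v[:3]-o["tool_pos"]); t=-(np.radians(v[3])-yaw); t=(t+np.pi)%(2*np.pi)-np.pi
    print(a,"->",d.round(1),"turn",round(t,3),"rows",round(np.linalg.norm(d)/62.5,1))
E
python3 go.py "418 122 404 169.9" "418 122 184 169.9"
python3 shift.py '[[92,-50,-37,0,-0.05],[92,-100,-74,0,-0.1],[92,-150,-110,0,-0.15],[92,-200,-147,0,-0.2],[92,-235,-173,0,-0.23]]'; python3 go.py "418 122 184 169.9"
```

```text
time: 0.82
tool_pos: [355.8, 228.2, 404.8]
tcp_rot: [3.142, 0.0, 2.965]
contact_force: [-0.2, 0.3, 1.2]
grip_width: 91.9
finger_force: 0.0
418 122 184 169.9 -> [-79.8 -93.6 220.8] turn -0.001 rows 4.0
```

```bash
python3 shift.py '[[92,-20,-24,55,0],[92,-40,-47,110,0],[92,-60,-71,165,0],[92,-80,-93,205,0],[92,-80,-93,220,0]]'; python3 shift.py '[[92,-10,0,0,0],[92,-24,0,0,0],[92,-38,0,0,0],[92,-52,0,0,0],[92,-66,0,0,0]]';  python3 go.py "502.7 108 184 169.9"
```

```text
time: 1.45
tool_pos: [417.8, 123.1, 182.4]
tcp_rot: [-3.141, -0.003, 2.962]
contact_force: [0.2, 0.2, 0.6]
grip_width: 91.6
finger_force: 0.0
time: 2.08
tool_pos: [483.4, 113.0, 185.1]
tcp_rot: [3.141, 0.0, 2.965]
contact_force: [-1.9, 0.8, 1.4]
grip_width: 91.4
finger_force: 0.9
502.7 108 184 169.9 -> [-19.9  -1.6   1.1] turn -0.0 rows 0.3
```

```bash
python3 shift.py '[[92,-5,0,0,0],[92,-10,0,0,0],[92,-14,0,0,0],[92,-17,0,0,0],[92,-18,0,0,0]]'; python3 shift.py '[[92,-2,0,0,0],[92,-3,0,0,0],[92,-4,0,0,0]]'
```

```text
time: 2.7
tool_pos: [499.1, 110.2, 184.5]
tcp_rot: [-3.141, -0.004, 2.965]
contact_force: [-7.3, 2.2, 5.2]
grip_width: 91.8
finger_force: 4.0
time: 3.08
tool_pos: [500.5, 110.0, 184.2]
tcp_rot: [-3.14, -0.012, 2.965]
contact_force: [-17.7, 5.0, 13.3]
grip_width: 91.9
finger_force: 9.5
```

```bash
python3 shift.py '[[92,-3,0,0,0],[92,-3,0,0,0],[92,8,0,0,0],[92,20,0,0,0]]'; python3 shift.py '[[92,12,0,-40,0],[92,20,0,-100,0],[92,30,0,-150,0]]'; python3 - <<'E'
from m import *
c=bot.capture("top"); M=masks(c); print(rect(c,comp(M["white"],(266,244)),30))
h,s,v=cv2.split(cv2.cvtColor(c["color"],cv2.COLOR_RGB2HSV))
by=comp(((h<38)|(h>174))&(s>150)&(v>170),(266,266)); print(rect(c,by,18))
cv2.imwrite("pics/t2.png",cv2.resize(c["color"][215:315,200:330],None,fx=4,fy=4)[:,:,::-1])
d=bot.capture("scene"); h,s,v=cv2.split(cv2.cvtColor(d["color"],cv2.COLOR_RGB2HSV))
cv2.imwrite("pics/s2.png",cv2.resize(d["color"][190:270,290:440],None,fx=4,fy=4)[:,:,::-1])
a=cv2.imread("pics/t2.png");b=cv2.imread("pics/s2.png");o=np.zeros((400+320,600,3),np.uint8);o[:400,:520]=a;o[400:,:600]=b;cv2.imwrite("pics/b2.png",cv2.resize(o,(500,600)))
for z in (18,): 
  dk=comp(((h<6)|(h>174))&(s>190)&(v>150),(362,214)); print(onz(d,cv2.fitEllipse(max(cv2.findContours(dk,0,1)[0],key=cv2.contourArea))[0],18))
E
```

```text
time: 3.58
tool_pos: [484.4, 112.8, 184.9]
tcp_rot: [3.141, 0.002, 2.965]
contact_force: [-0.2, 0.0, 0.0]
grip_width: 91.7
finger_force: 0.0
time: 3.95
tool_pos: [454.6, 118.0, 336.8]
tcp_rot: [3.141, 0.002, 2.965]
contact_force: [0.7, 0.2, -0.3]
grip_width: 92.1
finger_force: 0.0
(array([641.9,  96.8]), array([ 26.3, 280.3], dtype=float32), np.float32(79.77))
(array([568.9, 103.7]), array([79.1, 80.4], dtype=float32), np.float32(136.76))
[[569.68210513 102.12779654  18.        ]]
```

View pics/b2.png

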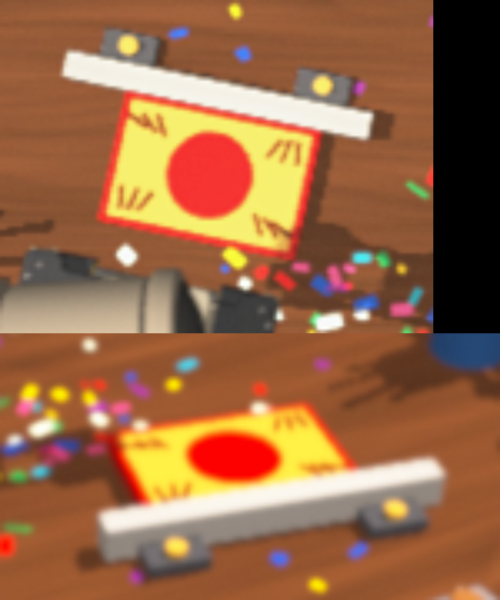

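The board lies flush: the red edge meets the white fence along its whole length in both crops, and it measures -73 mm in the fence frame against the nominal -72 mm. The disc is at about (569,103) mm. Next I'll grip the far end ball of the weight and feel its load.

```bash
python3 go.py "508.5 -267.4 300 207.85"
```

```text
508.5 -267.4 300 207.85 -> [-119.6 -370.5   40.1] turn -0.663 rows 6.3
```

```bash
python3 shift.py '[[92,-19,-58,0,-0.1],[92,-38,-116,0,-0.25],[92,-57,-174,0,-0.4],[92,-75,-232,0,-0.55],[92,-93,-290,0,-0.663]]';python3 shift.py '[[92,0,0,0,0]]'; python3 go.py "508.5 -267.4 300 207.85" "508.5 -267.4 193 207.85"
```

```text
time: 4.68
tool_pos: [495.3, -186.0, 334.0]
tcp_rot: [-3.142, 0.0, -2.652]
contact_force: [0.4, 0.6, -0.1]
grip_width: 91.6
finger_force: 0.0
time: 4.8
tool_pos: [495.4, -187.8, 333.7]
tcp_rot: [-3.14, -0.0, -2.66]
contact_force: [-0.3, -0.3, 0.1]
grip_width: 91.5
finger_force: 0.0
508.5 -267.4 300 207.85 -> [ 25.3 -76.6  33.7] turn -0.004 rows 1.4
508.5 -267.4 193 207.85 -> [ 25.3 -76.5 140.7] turn -0.004 rows 2.6
```

```bash
python3 shift.py '[[92,13,-40,0,0],[92,25,-76,20,0],[92,25,-76,70,0],[92,25,-76,120,0],[92,25,-76,140,0]]'; python3 shift.py '[[80,0,0,0,0],[72,0,0,0,0],[66,0,0,0,0],[66,0,0,0,0],[66,0,0,0,0]]'; python3 - <<'E'
from h import *
print(bot.get_obs()["moment"])
E
```

```text
time: 5.42
tool_pos: [507.8, -261.1, 191.0]
tcp_rot: [3.136, -0.002, -2.656]
contact_force: [-0.1, 0.2, 1.1]
grip_width: 91.9
finger_force: 0.0
time: 6.05
tool_pos: [509.2, -262.7, 195.8]
tcp_rot: [-3.14, 0.001, -2.656]
contact_force: [1.1, 1.5, 7.5]
grip_width: 66.5
finger_force: 26.6
[ 0.45107415 -0.05241207 -0.02813819]
```

```bash
python3 shift.py '[[66,0,0,-3,0],[66,0,0,-8,0],[66,0,0,-14,0],[66,0,0,-14,0],[66,0,0,-14,0]]'; python3 - <<'E'
from h import *
print(bot.get_obs()["moment"]); snap("scene","s3.png"); c=snap("top","t3.png")
a=cv2.imread("pics/s3.png")[170:290,120:280];b=cv2.imread("pics/t3.png")[250:370,340:500]
cv2.imwrite("pics/b3.png",cv2.resize(np.hstack([a,b]),None,fx=2.5,fy=2.5))
E
```

```text
time: 6.68
tool_pos: [508.7, -262.7, 208.5]
tcp_rot: [3.141, -0.0, -2.655]
contact_force: [-0.0, 0.5, -4.8]
grip_width: 66.3
finger_force: 26.8
[ 0.10227239 -0.03398656  0.0493472 ]
```

View pics/b3.png

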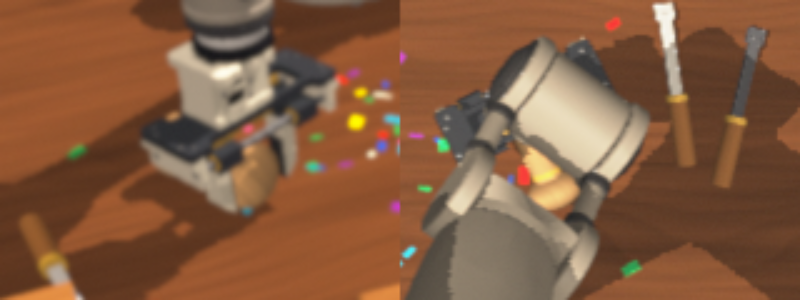

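The gripped far end carries 4.8 N with little moment, so that end is heavy. I'll set it down and measure again before gripping the light near end.

```bash
python3 shift.py '[[66,0,0,6,0],[66,0,0,13,0],[80,0,0,14,0],[92,0,0,14,0],[92,0,0,14,0]]'; python3 shift.py '[[92,0,0,-50,0],[92,0,0,-110,0],[92,0,60,-110,0],[92,0,120,-110,0],[92,0,180,-110,0]]'; python3 - <<'E'
from m import *
c=snap("top","t4.png"); M=masks(c)
for n,z in((1,34),): 
  m=comp(M["tan"],(396,308)); print(rect(c,m,z),m.sum())
cv2.imwrite("pics/t4c.png",cv2.resize(c["color"][250:370,340:500],None,fx=3,fy=3)[:,:,::-1])
E
```

```text
time: 7.4
tool_pos: [508.9, -262.8, 194.8]
tcp_rot: [-3.141, 0.0, -2.655]
contact_force: [-0.4, 0.3, 0.3]
grip_width: 90.1
finger_force: 0.0
time: 8.02
tool_pos: [423.6, -102.2, 305.0]
tcp_rot: [-3.141, 0.001, -2.656]
contact_force: [0.6, 0.5, -0.1]
grip_width: 91.9
finger_force: 0.0
(array([ 477. , -284.2]), array([ 65. , 119.2], dtype=float32), np.float32(41.02)) 533
```

View pics/t4c.png

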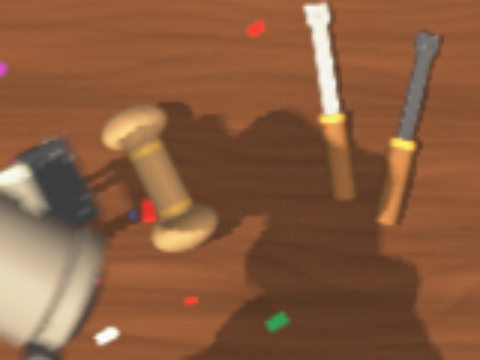

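The top view shows the weight still lying, partly shaded, with its ball ends near (385,292) and (401,326). My mask lost the shaded part, so I'll lower the brightness threshold.

```bash
python3 - <<'E'
from m import *
c=bot.capture("top"); h,s,v=cv2.split(cv2.cvtColor(c["color"],cv2.COLOR_RGB2HSV))
for lo in(95,110,125):
  m=(h>11)&(h<26)&(s>60)&(s<190)&(v>lo); m=m.astype(np.uint8); m=comp(cv2.morphologyEx(m,cv2.MORPH_OPEN,np.ones((3,3))),(393,309)); print(lo,rect(c,m,34),m.sum())
print(onz(c,[[384.8,292.3],[401.4,326]],34))
E
```

```text
95 (array([ 456.1, -288.8]), array([ 73. , 153.3], dtype=float32), np.float32(27.87)) 919
110 (array([ 455.6, -287.8]), array([ 70.8, 153.3], dtype=float32), np.float32(27.87)) 851
125 (array([ 469.2, -272.7]), array([ 68.7, 117.9], dtype=float32), np.float32(18.21)) 584
[[ 504.14889369 -264.77547479   34.        ]
 [ 406.46686312 -315.43577494   34.        ]]
```

```bash
python3 go.py "407 -314.2 193 207.85"
```

```text
407 -314.2 193 207.85 -> [ 113.5 -183.   111. ] turn 0.003 rows 3.9
```

```bash
python3 shift.py '[[92,32,-52,0,0],[92,64,-103,0,0],[92,96,-155,0,0],[92,113,-183,20,0],[92,113,-183,60,0]]'; python3 shift.py '[[92,0,0,0,0]]'; python3 go.py "407 -314.2 193 207.85"
```

```text
time: 8.75
tool_pos: [410.5, -321.7, 245.3]
tcp_rot: [-3.136, 0.001, -2.659]
contact_force: [0.5, 0.6, -0.3]
grip_width: 91.4
finger_force: 0.0
time: 8.88
tool_pos: [409.5, -318.1, 242.4]
tcp_rot: [3.136, -0.002, -2.656]
contact_force: [-0.6, 0.5, -0.6]
grip_width: 91.6
finger_force: 0.0
407 -314.2 193 207.85 -> [ 0.3  4.3 49.5] turn -0.001 rows 0.8
```

```bash
python3 shift.py '[[92,0,0,5,0],[92,0,0,5,0]]'; python3 go.py "407 -314.2 193 207.85"
```

```text
time: 9.12
tool_pos: [410.8, -318.0, 240.8]
tcp_rot: [-3.14, 0.001, -2.655]
contact_force: [0.1, -0.6, -0.4]
grip_width: 91.9
finger_force: 0.0
407 -314.2 193 207.85 -> [ 1.6  5.2 47.8] turn 0.001 rows 0.8
```

```bash
python3 shift.py '[[92,1.5,5,20,0],[92,1.5,5,40,0],[80,1.5,5,48,0],[72,1.5,5,48,0],[67,1.5,5,48,0]]'; python3 shift.py '[[67,0,0,0,0],[67,0,0,0,0],[67,0,0,0,0]]'; python3 - <<'E'
from h import *
print(bot.get_obs()["moment"])
E
```

```text
time: 9.75
tool_pos: [407.0, -314.6, 192.5]
tcp_rot: [-3.14, 0.0, -2.655]
contact_force: [-0.3, -0.4, -0.2]
grip_width: 68.8
finger_force: 0.0
time: 10.12
tool_pos: [406.9, -314.7, 192.3]
tcp_rot: [-3.14, 0.001, -2.655]
contact_force: [0.1, -1.2, 3.9]
grip_width: 67.2
finger_force: 5.5
[-0.08611927 -0.08572781  0.05379125]
```

Light contact at 67.2 mm. I'll tighten slightly and swing the weight up about its heavy end, over the bench.

```bash
python3 shift.py '[[66.7,0,0,0,0],[66.7,-1,0,-7,0],[66.7,-4,0,-15,0],[66.7,-7,0,-22,0],[66.7,-11,0,-28,0]]'; python3 shift.py '[[66.7,-4,0,-7,0],[66.7,-8,0,-13,0],[66.7,-13,0,-19,0],[66.7,-18,0,-24,0],[66.7,-18,0,-24,0]]';python3 - <<'E'
from h import *
print(bot.get_obs()["moment"]); c=snap("scene","s5.png"); cv2.imwrite("pics/s5c.png",cv2.resize(c["color"][150:290,120:280],None,fx=3,fy=3)[:,:,::-1])
E
```

```text
time: 10.75
tool_pos: [416.4, -309.1, 220.2]
tcp_rot: [3.141, -0.001, -2.655]
contact_force: [-3.2, -0.9, 0.1]
grip_width: 66.8
finger_force: 10.5
time: 11.38
tool_pos: [432.6, -300.7, 244.1]
tcp_rot: [-3.141, 0.0, -2.655]
contact_force: [-0.7, 0.7, -0.6]
grip_width: 66.9
finger_force: 10.5
[0.06039504 0.11394675 0.06486982]
```

View pics/s5c.png

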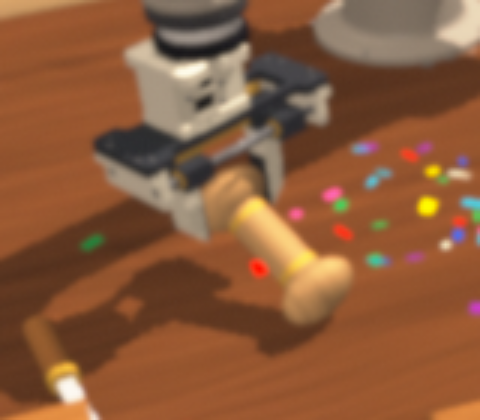

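The light ball is held at (235,195) in the crop and the heavy end rests on the bench, so the weight is pivoting as planned at about 60° of lean. I'll continue the arc.

```bash
python3 shift.py '[[66.7,-8,0,-7,0],[66.7,-16,0,-14,0],[66.7,-25,0,-20,0],[66.7,-34,0,-26,0],[66.7,-44,0,-31,0]]'; python3 shift.py '[[66.7,-12,0,-5,0],[66.7,-23,0,-9,0],[66.7,-34,0,-12,0],[66.7,-45,0,-14,0],[66.7,-56,0,-16,0]]';python3 shift.py '[[66.7,-8,0,-2,0],[66.7,-8,0,-2,0]]';python3 - <<'E'
from h import *
print(bot.get_obs()["moment"]); c=snap("scene","s6.png"); cv2.imwrite("pics/s6c.png",cv2.resize(c["color"][130:290,120:280],None,fx=3,fy=3)[:,:,::-1])
E
```

```text
time: 12.05
tool_pos: [471.9, -279.8, 274.9]
tcp_rot: [3.141, 0.0, -2.655]
contact_force: [0.2, 0.6, -2.8]
grip_width: 66.6
finger_force: 10.5
time: 12.68
tool_pos: [521.2, -253.8, 290.4]
tcp_rot: [3.141, -0.001, -2.655]
contact_force: [0.7, 0.1, -6.1]
grip_width: 66.7
finger_force: 10.5
time: 12.92
tool_pos: [528.2, -250.1, 292.6]
tcp_rot: [-3.142, 0.0, -2.655]
contact_force: [-0.6, 1.0, -5.5]
grip_width: 66.8
finger_force: 10.5
[ 0.08952737 -0.02306287  0.00381223]
```

View pics/s6c.png

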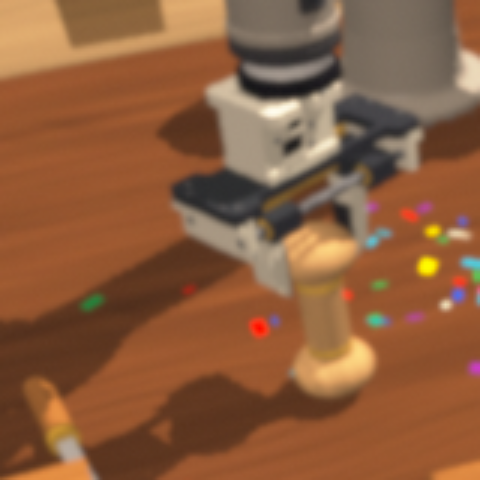

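It hangs freely from the light ball (5.5 N) and is near upright, just above the bench. I'll raise it and carry it gently to the disc.

```bash
python3 shift.py '[[66.7,0,0,-6,0],[66.7,0,0,-16,0],[66.7,0,0,-28,0],[66.7,0,0,-38,0],[66.7,0,0,-42,0]]'; python3 go.py "569 103 336 207.85"
```

```text
time: 13.6
tool_pos: [527.9, -250.5, 335.9]
tcp_rot: [-3.14, 0.001, -2.655]
contact_force: [-0.7, 0.4, -5.5]
grip_width: 66.5
finger_force: 10.5
569 103 336 207.85 -> [-201.5  293.4   -0.3] turn 0.0 rows 5.7
```

```bash
python3 shift.py '[[66.7,-3,4,0,0],[66.7,-8,12,0,0],[66.7,-16,24,0,0],[66.7,-27,39,0,0],[66.7,-40,58,0,0]]'; python3 shift.py '[[66.7,-14,20,0,0],[66.7,-28,40,0,0],[66.7,-42,61,0,0],[66.7,-56,81,0,0],[66.7,-70,102,0,0]]'; python3 shift.py '[[66.7,-14,20,0,0],[66.7,-28,40,0,0],[66.7,-41,60,0,0],[66.7,-53,77,0,0],[66.7,-63,92,0,0]]'; python3 shift.py '[[66.7,-9,13,0,0],[66.7,-16,23,0,0],[66.7,-21,31,0,0],[66.7,-25,36,0,0],[66.7,-27,39,0,0]]';python3 shift.py '[[66.7,0,0,0,0],[66.7,0,0,0,0]]';  python3 go.py "569 103 336 207.85"; python3 - <<'E'
from h import *
c=snap("scene","s7.png"); d=snap("top","t7.png"); o=np.hstack([c["color"][90:290,260:460],d["color"][170:370,180:380]])
cv2.imwrite("pics/s7c.png",cv2.resize(o,None,fx=2,fy=2)[:,:,::-1])
E
```

```text
time: 14.22
tool_pos: [536.2, -179.0, 334.5]
tcp_rot: [3.141, -0.0, -2.655]
contact_force: [1.0, 0.2, -5.9]
grip_width: 66.8
finger_force: 10.5
time: 14.85
tool_pos: [550.2, -55.5, 334.7]
tcp_rot: [3.141, 0.0, -2.655]
contact_force: [-0.0, -0.0, -6.0]
grip_width: 67.1
finger_force: 10.5
time: 15.48
tool_pos: [563.0, 54.8, 334.7]
tcp_rot: [3.142, -0.0, -2.655]
contact_force: [0.5, 0.0, -5.4]
grip_width: 66.9
finger_force: 10.5
time: 16.1
tool_pos: [568.7, 100.4, 334.7]
tcp_rot: [-3.142, 0.0, -2.655]
contact_force: [1.1, -0.3, -5.1]
grip_width: 66.9
finger_force: 10.5
time: 16.35
tool_pos: [568.6, 100.0, 334.7]
tcp_rot: [-3.142, -0.0, -2.656]
contact_force: [1.1, 0.2, -4.8]
grip_width: 66.8
finger_force: 10.5
569 103 336 207.85 -> [-1.7  2.5 -1.3] turn -0.0 rows 0.1
```

View pics/s7c.png

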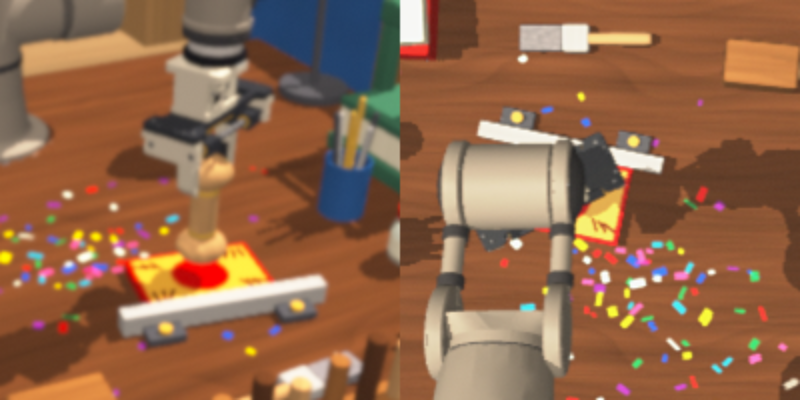

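The weight hangs over the red disc, with its top ball at crop (213,170) and its bottom ball at (203,243). I'll compare that with a truly vertical axis.

```bash
python3 - <<'E'
from h import *
from scipy.ndimage import label
c=bot.capture("scene"); zb=bot.get_obs()["tool_pos"]; p=zb[:2]
z=zb[2]-159
for l,q in(("top",[*p,z]),("bot",[*p,z-110]),("+tx",[p[0]-.884*30,p[1]-.467*30,z-106]),("+ty",[p[0]-.467*30,p[1]+.884*30,z-106])):
    u=proj(c,q)[0]; print(l,u.round(1),((u-[260,90])*2).round(1))
h,s,v=cv2.split(cv2.cvtColor(c["color"],cv2.COLOR_RGB2HSV))
m=((h>8)&(h<26)&(s>60)&(s<200)&(v>110)).astype(np.uint8)[160:230,335:385]
print("rows: left right"); 
for r in range(0,70,4):
    k=np.flatnonzero(m[r]); print(160+r,(k.min()+335,k.max()+335) if len(k) else None)
E
```

```text
top [362.7 174.7] [205.4 169.4]
bot [359.9 211.9] [199.8 243.7]
+tx [350.4 207. ] [180.9 234. ]
+ty [365.8 205.8] [211.7 231.7]
rows: left right
160 (np.int64(376), np.int64(384))
164 (np.int64(360), np.int64(384))
168 (np.int64(335), np.int64(384))
172 (np.int64(347), np.int64(384))
176 (np.int64(348), np.int64(384))
180 (np.int64(335), np.int64(384))
184 (np.int64(335), np.int64(384))
188 (np.int64(335), np.int64(384))
192 (np.int64(335), np.int64(384))
196 (np.int64(335), np.int64(384))
200 (np.int64(335), np.int64(383))
204 (np.int64(335), np.int64(384))
208 (np.int64(336), np.int64(384))
212 (np.int64(335), np.int64(374))
216 (np.int64(335), np.int64(373))
220 (np.int64(335), np.int64(370))
224 (np.int64(341), np.int64(374))
228 (np.int64(336), np.int64(384))
```

Near vertical, within about 5°. I'll centre it, lower until it bears, and let go.

```bash
python3 shift.py '[[66.7,-1,1,4,0],[66.7,-2,2.5,10,0],[66.7,-2,2.5,17,0],[66.7,-2,2.5,22,0],[66.7,-2,2.5,24,0]]'; python3 shift.py '[[66.7,0,0,1,0],[66.7,0,0,2,0],[66.7,0,0,3,0],[66.7,0,0,3,0]]'
```

```text
time: 17.12
tool_pos: [569.2, 103.4, 310.1]
tcp_rot: [3.141, -0.001, -2.655]
contact_force: [-0.2, 0.2, -4.8]
grip_width: 66.8
finger_force: 10.5
time: 17.62
tool_pos: [569.3, 103.4, 308.0]
tcp_rot: [-3.141, 0.001, -2.655]
contact_force: [0.2, -0.1, -3.5]
grip_width: 67.1
finger_force: 10.5
```

```bash
python3 shift.py '[[66.7,0,0,1,0],[66.7,0,0,2,0],[66.7,0,0,2,0]]'; python3 shift.py '[[67.3,0,0,0,0],[68.5,0,0,0,0],[70,0,0,0,0],[73,0,0,0,0],[76,0,0,0,0]]'; python3 shift.py '[[84,0,0,0,0],[92,0,0,0,0],[92,0,0,0,0],[92,0,0,0,0],[92,0,0,0,0]]'
```

```text
time: 18.0
tool_pos: [569.8, 103.6, 307.7]
tcp_rot: [-3.14, 0.004, -2.655]
contact_force: [0.8, 1.7, 7.3]
grip_width: 66.5
finger_force: 10.5
time: 18.62
tool_pos: [569.2, 103.5, 305.5]
tcp_rot: [3.141, -0.0, -2.655]
contact_force: [-0.5, -0.2, 0.9]
grip_width: 75.4
finger_force: 0.0
time: 19.25
tool_pos: [569.2, 103.5, 305.7]
tcp_rot: [3.142, 0.0, -2.655]
contact_force: [0.3, 0.2, -0.4]
grip_width: 92.2
finger_force: 0.0
```

```bash
W='[[92,0,0,0,0],[92,0,0,0,0],[92,0,0,0,0],[92,0,0,0,0],[92,0,0,0,0]]'; python3 shift.py '[[92,0,0,0,0],[92,0,0,0,0],[92,0,0,0,0],[92,0,0,0,0],[92,0,0,0,0]]' >/dev/null; python3 shift.py '[[92,0,0,-10,0],[92,0,0,-30,0],[92,0,0,-60,0],[92,0,0,-110,0],[92,0,0,-150,0]]'; python3 shift.py '[[92,30,-40,0,0],[92,60,-80,0,0],[92,90,-130,0,0],[92,120,-180,0,0],[92,150,-230,0,0]]'; python3 shift.py '[[92,0,0,0,0],[92,0,0,0,0],[92,0,0,0,0],[92,0,0,0,0],[92,0,0,0,0]]';python3 - <<'E'
from h import *
c=snap("scene","s8.png"); d=snap("top","t8.png"); o=np.hstack([c["color"][90:290,260:460],d["color"][170:370,180:380]])
cv2.imwrite("pics/s8c.png",cv2.resize(o,None,fx=2,fy=2)[:,:,::-1])
E
```

```text
time: 20.5
tool_pos: [569.0, 103.4, 458.6]
tcp_rot: [-3.141, 0.002, -2.655]
contact_force: [0.1, -0.6, -0.7]
grip_width: 91.7
finger_force: 0.0
time: 21.12
tool_pos: [543.6, -171.7, 456.7]
tcp_rot: [-3.141, 0.001, -2.655]
contact_force: [1.3, 0.5, 0.1]
grip_width: 91.7
finger_force: 0.0
time: 21.75
tool_pos: [544.2, -169.1, 455.8]
tcp_rot: [-3.142, 0.0, -2.654]
contact_force: [0.1, -0.6, -0.2]
grip_width: 91.7
finger_force: 0.0
```

View pics/s8c.png

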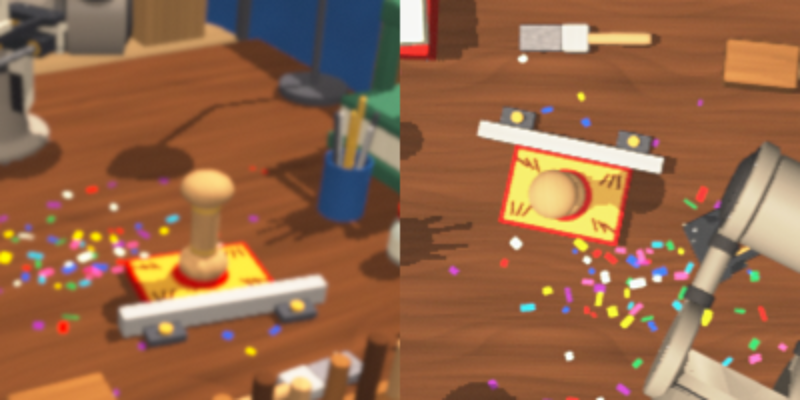

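The weight stands upright on the disc and the board is still flush. I'll let any rocking die out, check that it is still, and hand in.

```bash
for i in 1 2 3; do python3 shift.py '[[92,0,0,0,0],[92,0,0,0,0],[92,0,0,0,0],[92,0,0,0,0],[92,0,0,0,0]]' >/dev/null; done; python3 - <<'E'
from m import *
import time
cs=[]
for i in range(8): cs.append(bot.capture("scene")["color"].astype(int)[165:245,340:390])
print([np.abs(a-cs[0]).mean().round(2) for a in cs[1:]])
c=bot.capture("top"); h,s,v=cv2.split(cv2.cvtColor(c["color"],cv2.COLOR_RGB2HSV))
m=((h>10)&(h<20)&(s>60)&(s<185)&(v>110)).astype(np.uint8); m[:,:235]=0;m[:245]=0;m[290:]=0;m[:,290:]=0
m=comp(cv2.morphologyEx(m,cv2.MORPH_OPEN,np.ones((5,5))),(258,267)); print("top ball on z=128:",rect(c,m,128),m.sum(),bot.get_obs()["time"])
y=((h<38)|(h>174))&(s>100)&(v>110); m2=comp(y,(264,267)); print("board",rect(c,m2,18))
E
```

```text
[np.float64(0.53), np.float64(0.55), np.float64(0.58), np.float64(0.58), np.float64(0.61), np.float64(0.61), np.float64(0.61)]
top ball on z=128: (array([576.3,  86.7]), array([39. , 66.5], dtype=float32), np.float32(24.44)) 230 24.175
board (array([ 513. , -101.3]), array([1142.5, 1954.9], dtype=float32), np.float32(93.34))
```

```bash
python3 - <<'E'
from h import *
c=bot.capture("top"); print(onz(c,[[258,267]],148)); a=bot.capture("scene")["color"].astype(int)[165:245,340:390]; np.save("a.npy",a)
E
python3 shift.py '[[92,0,0,0,0],[92,0,0,0,0],[92,0,0,0,0],[92,0,0,0,0],[92,0,0,0,0]]' >/dev/null; python3 shift.py '[[92,0,0,0,0],[92,0,0,0,0],[92,0,0,0,0],[92,0,0,0,0],[92,0,0,0,0]]'
python3 - <<'E'
from h import *
a=np.load("a.npy"); b=bot.capture("scene")["color"].astype(int)[165:245,340:390]; b2=bot.capture("scene")["color"].astype(int)[165:245,340:390]
print(np.abs(a-b).mean(),np.abs(b2-b).mean(),bot.get_obs()["time"])
E
```

```text
[[567.03443753  99.51510506 148.        ]]
time: 25.52
tool_pos: [544.1, -170.0, 455.7]
tcp_rot: [3.142, 0.0, -2.655]
contact_force: [-0.2, -0.1, 0.1]
grip_width: 91.7
finger_force: 0.0
0.5220833333333333 0.5365833333333333 25.625
```

It is still to within image noise and stands within 4 mm of the disc's middle.

```bash
python3 -c "
from plant import bot
print(bot.close_job())"
```

```text
the job is handed in; nothing more can be done
None
```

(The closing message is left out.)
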